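Clamp down a filter housing lid crisscross in two passes

TASK

Clamp the lid of the tilted steel filter housing evenly with its four quarter-turn knobs, turning them clockwise in two passes and crisscross: after the first knob of a pass do the one opposite it, then the other opposite pair. In the first pass turn every knob only half-way, until its coloured end points at the yellow dot; only when all four are there, make the second pass and turn each on to its stop at the green dot. Leave all else on the bench where it is.

Things in the scene. Friction and masses are not known exactly. Their poses are not given: they have to be found in the camera images.
- lid_center (a point): Centre of the top face of the fixed, tilted steel filter lid, a disc 244 mm across, 175 mm above the bench. Its z axis is the outward normal, 30 degrees from vertical, leaning to the robot's side; x runs up the slope, y to the left. Knobs stand 80 mm from it at 45 (a), 135 (b), 225 (c), 315 (d) degrees from x towards y: a is opposite c, b opposite d. A bezel 60 mm across, 6 mm high is in the middle.
- knob_a_grip (a point): Centre of the black grip bar of knob a (far left seen from the robot, opposite c): 60 mm long, 14 wide, 24 high, one end red. It lies on the knob's axis, 30 mm above the lid's face (bar's underside 18 mm above). Its z axis is the knob's axis, outward from the lid; x runs along the bar to the red end and turns with the knob.
- knob_b_grip (a point): Centre of the black grip bar of knob b (near left seen from the robot, opposite d): 60 mm long, 14 wide, 24 high, one end blue. It lies on the knob's axis, 30 mm above the lid's face (bar's underside 18 mm above). Its z axis is the knob's axis, outward from the lid; x runs along the bar to the blue end and turns with the knob.
- knob_c_grip (a point): Centre of the black grip bar of knob c (near right seen from the robot, opposite a): 60 mm long, 14 wide, 24 high, one end red. It lies on the knob's axis, 30 mm above the lid's face (bar's underside 18 mm above). Its z axis is the knob's axis, outward from the lid; x runs along the bar to the red end and turns with the knob.
- knob_d_grip (a point): Centre of the black grip bar of knob d (far right seen from the robot, opposite b): 60 mm long, 14 wide, 24 high, one end blue. It lies on the knob's axis, 30 mm above the lid's face (bar's underside 18 mm above). Its z axis is the knob's axis, outward from the lid; x runs along the bar to the blue end and turns with the knob.
- knob_a (a joint): Angle of knob a, rad: 0 = loose, coloured end pointing straight away from the lid's centre; grows clockwise as seen looking at the lid; 0.785 = coloured end at its yellow dot (half-way); 1.571 = at its green dot, against the stop. Starts between 0 and 0.25; turns against a steady friction of about 0.12 N m and stays where it is left.
- knob_b (a joint): Angle of knob b, rad: 0 = loose, coloured end pointing straight away from the lid's centre; grows clockwise as seen looking at the lid; 0.785 = coloured end at its yellow dot (half-way); 1.571 = at its green dot, against the stop. Starts between 0 and 0.25; turns against a steady friction of about 0.12 N m and stays where it is left.
- knob_c (a joint): Angle of knob c, rad: 0 = loose, coloured end pointing straight away from the lid's centre; grows clockwise as seen looking at the lid; 0.785 = coloured end at its yellow dot (half-way); 1.571 = at its green dot, against the stop. Starts between 0 and 0.25; turns against a steady friction of about 0.12 N m and stays where it is left.
- knob_d (a joint): Angle of knob d, rad: 0 = loose, coloured end pointing straight away from the lid's centre; grows clockwise as seen looking at the lid; 0.785 = coloured end at its yellow dot (half-way); 1.571 = at its green dot, against the stop. Starts between 0 and 0.25; turns against a steady friction of about 0.12 N m and stays where it is left.
- pipette_1: Bystander, leave alone: white and black hand pipette, 265 mm long, 28 mm thick, lying beside the housing's left side.
- pipette_2: Bystander, leave alone: the second pipette, same size, lying on the bench near the robot on the right.
- green_jar: Bystander, leave alone: amber sample jar with green cap, 60 mm across, 73 mm tall, right of the housing; origin at its foot.
- blue_jar: Bystander, leave alone: green-glass sample jar with blue cap, 60 mm across, 73 mm tall, right of the housing; origin at its foot.
- tube_rack: Bystander, leave alone: green tube rack 110 x 260 mm, 86 mm tall with its tubes, at the left; origin at its foot.
- wash_bottle: Bystander, leave alone: white bottle with red cap, 64 mm across, 170 mm tall, at the left; origin at its foot.
- beaker: Bystander, leave alone: glass beaker 76 mm across, 90 mm tall, at the right; origin at its foot.

How it is judged:
On the way, in this order (a step that is already met when the one before it is completed fails the run):
1. first pass: all four knobs about half-way (0.5 to 1.15 rad) (value of joint knob_a between 0.5 and 1.15 rad and value of joint knob_b between 0.5 and 1.15 rad and value of joint knob_c between 0.5 and 1.15 rad and value of joint knob_d between 0.5 and 1.15 rad), for 0.1 s.
2. second pass: all four knobs at their stops (over 1.4 rad) (value of joint each of knob_a, knob_b, knob_c, knob_d above 1.4 rad), for 0.1 s.
At the end, for the whole second after the job is handed in: All four knobs stand within about 10 degrees of their stops (over 1.4 rad of 1.571) and no bystander has moved more than 25 mm (all of step 2 and distance of each of pipette_1, pipette_2, green_jar, blue_jar, tube_rack, wash_bottle, beaker from where it was at the start of the episode below 0.025 m); the robot touches nothing.
It fails at once if a knob was taken well past the yellow dot (over 1.15 rad) while another had not yet reached it (under 0.5 rad) ((value of joint knob_a above 1.15 rad and value of joint knob_b below 0.5 rad) or (value of joint knob_a above 1.15 rad and value of joint knob_c below 0.5 rad) or (value of joint knob_a above 1.15 rad and value of joint knob_d below 0.5 rad) or (value of joint knob_b above 1.15 rad and value of joint knob_a below 0.5 rad) or (value of joint knob_b above 1.15 rad and value of joint knob_c below 0.5 rad) or (value of joint knob_b above 1.15 rad and value of joint knob_d below 0.5 rad) or (value of joint knob_c above 1.15 rad and value of joint knob_a below 0.5 rad) or (value of joint knob_c above 1.15 rad and value of joint knob_b below 0.5 rad) or (value of joint knob_c above 1.15 rad and value of joint knob_d below 0.5 rad) or (value of joint knob_d above 1.15 rad and value of joint knob_a below 0.5 rad) or (value of joint knob_d above 1.15 rad and value of joint knob_b below 0.5 rad) or (value of joint knob_d above 1.15 rad and value of joint knob_c below 0.5 rad)).
It fails at once if first pass not crisscross: two neighbouring knobs were turned up (over 0.45 rad) while both others were still loose ((value of joint each of knob_a, knob_b above 0.45 rad and value of joint each of knob_c, knob_d below 0.45 rad) or (value of joint each of knob_b, knob_c above 0.45 rad and value of joint each of knob_d, knob_a below 0.45 rad) or (value of joint each of knob_c, knob_d above 0.45 rad and value of joint each of knob_a, knob_b below 0.45 rad) or (value of joint each of knob_d, knob_a above 0.45 rad and value of joint each of knob_b, knob_c below 0.45 rad)).
It fails at once if second pass not crisscross: two neighbouring knobs were taken up (over 1.2 rad) while both others were not (under 1.2 rad) ((value of joint each of knob_a, knob_b above 1.2 rad and value of joint each of knob_c, knob_d below 1.2 rad) or (value of joint each of knob_b, knob_c above 1.2 rad and value of joint each of knob_d, knob_a below 1.2 rad) or (value of joint each of knob_c, knob_d above 1.2 rad and value of joint each of knob_a, knob_b below 1.2 rad) or (value of joint each of knob_d, knob_a above 1.2 rad and value of joint each of knob_b, knob_c below 1.2 rad)).
It fails at once if a bystander was moved more than 25 mm (distance of any of pipette_1, pipette_2, green_jar, blue_jar, tube_rack, wash_bottle, beaker from where it was at the start of the episode above 0.025 m).
It also fails if it takes over 72 s, if anything falls off the work surface, if the arm or the gripper's body presses on something with over 40 N, if the wrist force passes 120 N, or if a joint passes its speed limit or range.

ROBOT

A 7-joint arm with a two-finger parallel gripper is mounted at the origin on the work surface. World frame = base frame: x ahead of the robot, y to its left, z up, the work surface at z = 0. Lengths are in m, angles in rad, forces in N, time in s.
With the tool pointing down it reaches from about 0.425 to 0.825 m from the base axis. Payload 3.6 kg.
Tool frame: the origin (TCP) lies on the centre line of the jaws, within the pads' length; the fingertips stand 8 mm ahead of it and the grasp point (between the pads) lies 11 mm behind it; z points along the fingers, y is the line along which they close (so a half turn about z gives the same grasp; the last joint's range is limited). The gripper opens to 85 mm and grips with 20 to 120 N. Pads are 22 mm wide; open, the fingers measure 114 mm over their backs; the gripper's body (76 mm by 85 mm) begins 54 mm behind the grasp point. The pads swing forward as they close: fully open they stand 13 mm farther back than shut.
Start: joints at [-1.151, 0.615, -0.013, 1.423, 0.008, 1.103, -0.04], TCP at [0.28, 0.586, 0.239] pointing down, gripper open.
Joint ranges: [-3.12, 3.12], [-0.3, 2.06], [-1.34, 1.32], [0.26, 2.42], [-1.36, 4.5], [0.01, 1.98], [-2.84, 2.84]. Speed limits (rad/s): [2.79, 2.79, 3.14, 3.14, 3.14, 3.14, 3.14].

INTERFACE

Orientations are given as a unit quaternion [x, y, z, w].
In Python, from plant import robot gives the robot as it stands.
- The arm moves only by the tool move_arm, never from a script. Its arguments are lists of equal length, an entry for each row: "offset": the shift along the tool's x, y, z as a fraction of full scale, a list of three; "turn": the turn about the tool's z as a fraction of full scale; "gripper": the opening in per cent of the stroke, from 0 (shut) to 100 (fully open). In form: {"offset": [[dx, dy, dz], ...], "turn": [turn, ...], "gripper": [gripper, ...]}. A call has 1 to 10 rows; each row is the pose to reach, as a shift and turn from the pose commanded when the call began, along the tool's axes at that moment; what a row does not reach only later rows make up. Full scale, the value 1, is 0.25 m for a shift and pi/2 rad for a turn. A row lasts 1/10 s, in which the tool goes at most 50 mm and 8.59 degrees, less where a joint would pass 70% of its speed; a pose out of reach is approached as far as the arm can. A call with a number of a shift or a turn outside -1 to 1 is refused whole. A call with a gripper value outside its range is refused whole. The fingers move at their own pace and stop on an object; the grip force is fixed at half the most. Time passes only in rows, so rows that repeat a pose let the fingers close. It gives the time, the measured TCP pose, the force, the opening and the grip force at its end, in the units of the state.
- robot.state(): the state, without advancing time (a new reading comes with each control period).
- robot.read_camera(name): name is "scene" or "side" or "wrist"; returns the picture (480x640x3 uint8, red, green, blue); there is no depth.
- robot.camera_info(name): a dict with "mtx" (3x3 intrinsics, pixels), "rvec" (rotation vector, rad) and "tvec" (3), from world to camera coordinates, as OpenCV has them; the wrist camera has in their place "mount" (4x4, takes a point from camera to tool coordinates, whose origin is the TCP and whose axes are the flange's). Camera axes: x right, y down, z forward; pixel columns grow to the right and rows downward; lengths in m; the calibration is good to about 2 mm. A picture is of the moment at which its call begins: read the wrist's pose just before it. camera_info takes no time and is no camera call.
- robot.job_done(): hands the job in; it is judged then, once.
The state is a dict: "clock": time; "q": joint angles; "joint_velocities": joint speeds; "joint_efforts": joint torques, N m; "tcp_pos": TCP position; "tool_rot": TCP orientation; "ft_force": force on the tool from outside, world axes, zero at the start; "ft_torque": the same for the moment, N m; "finger_gap": opening from 0.0 (shut) to 1.0 (fully open); "finger_force": force on a finger pad.
Only numpy, scipy, OpenCV 4.12 (cv2) and the standard library are available. Lean on these libraries where they do the work, as an engineer would, in place of code of your own. Each camera call takes 0.05 s, during which the arm holds its last target. There are 200 camera calls.

## Working session

There is one attempt and no reset: what is moved stays moved. The work goes in short steps, Python scripts to look and compute and a tool call to move; the robot and the scene stay as the last step left them, time stands still between calls to the robot, and variables do not carry over. Pictures are saved under pics/ and viewed, at most 10 in all, crops included, and the job is handed in when it is done.

Besides the shell and the picture viewer there is one more tool, called after ">>>" as name(argument=value, ...) on one line, values as JSON. move_arm: Moves the arm, as the interface text tells. Shift numbers are shares of 0.25 m and turn numbers shares of pi/2 rad, none past 1 either way. Its arguments: {"type":"object","properties":{"offset":{"type":"array"},"turn":{"type":"array"},"gripper":{"type":"array"}},"required":["offset","turn","gripper"]}

```bash
mkdir -p pics; ls; python3 - <<'E'
from plant import robot
import cv2
s=robot.state();print({k:s[k] for k in('clock','q','tcp_pos','tool_rot','finger_gap')})
for n in('scene','side'):
    im=robot.read_camera(n);cv2.imwrite(f'pics/{n}0.png',im[:,:,::-1]);print(n,robot.camera_info(n))
print(robot.camera_info('wrist'))
E
```

```text
pics
{'clock': 0.0, 'q': array([-1.1515092 ,  0.61594014, -0.01258781,  1.42494115,  0.00809388,
        1.1033977 , -0.04037011]), 'tcp_pos': array([0.2799348 , 0.58578603, 0.23811062]), 'tool_rot': array([ 2.21017900e-01,  9.75268861e-01, -1.29080630e-03, -2.66719440e-04]), 'finger_gap': 1.0003430436425864}
scene {'mtx': array([[550.88532678,   0.        , 318.4271682 ],
       [  0.        , 550.88532678, 228.05995264],
       [  0.        ,   0.        ,   1.        ]]), 'rvec': array([ 1.74519434,  1.93147144, -0.66232515]), 'tvec': array([ 0.05823299, -0.33332498,  1.85629963])}
side {'mtx': array([[609.72201875,   0.        , 321.62021933],
       [  0.        , 609.72201875, 242.05865023],
       [  0.        ,   0.        ,   1.        ]]), 'rvec': array([ 2.24225579, -0.5993989 ,  0.28733684]), 'tvec': array([-0.45671816,  0.30505241,  1.3662492 ])}
{'mtx': array([[331.83164709,   0.        , 318.80438977],
       [  0.        , 331.83164709, 239.47134657],
       [  0.        ,   0.        ,   1.        ]]), 'mount': array([[ 6.87072935e-05, -9.45751539e-01, -3.24890784e-01,
         8.23355537e-02],
       [ 9.99999895e-01, -8.21050393e-05,  4.50484473e-04,
         1.12102861e-03],
       [-4.52721554e-04, -3.24890781e-01,  9.45751434e-01,
        -1.33310504e-01],
       [ 0.00000000e+00,  0.00000000e+00,  0.00000000e+00,
         1.00000000e+00]])}
```

View pics/scene0.png

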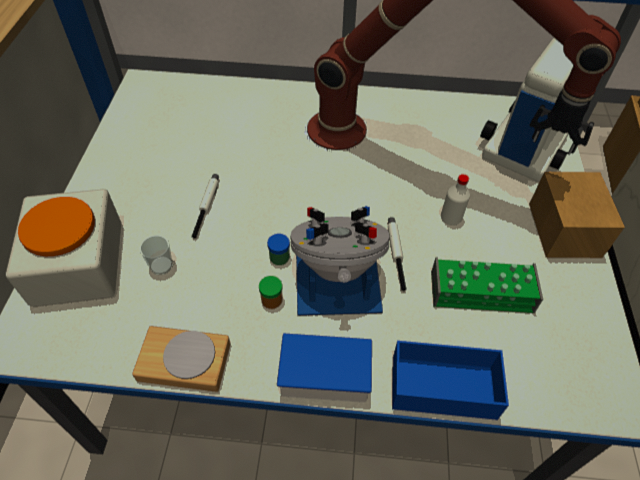

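View pics/side0.png

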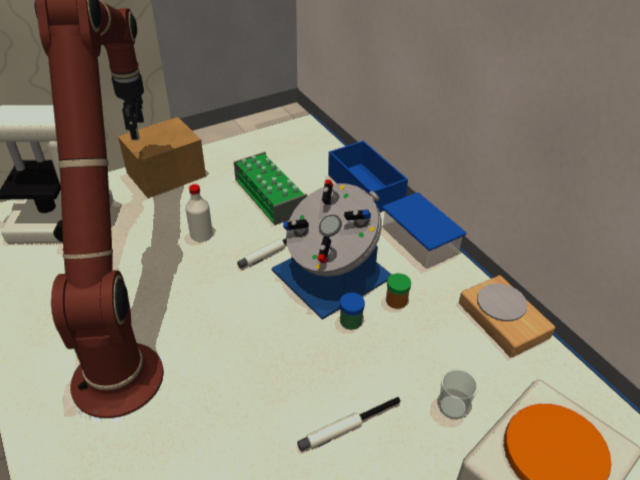

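The scene view shows the lid centre near (341,232), and the side view shows it near (330,225). All four coloured knob ends are visible in both. In the side view a-red is at (328,183), b-blue at (289,227), c-red at (323,258) and d-blue at (366,214).

```bash
cat > h.py <<'E'
import numpy as np,cv2
from plant import robot
from scipy.spatial.transform import Rotation as R
def ray(n,uv,s=None):
    i=robot.camera_info(n)
    d=np.linalg.inv(i['mtx'])@np.array([*uv,1.])
    if 'mount' in i:
        T=np.array(i['mount']);Q=R.from_quat(s['tool_rot']).as_matrix()
        return s['tcp_pos']+Q@T[:3,3],Q@T[:3,:3]@d
    M=cv2.Rodrigues(np.array(i['rvec']))[0];return -M.T@i['tvec'],M.T@d
def cross(r1,r2):
    A=np.c_[r1[1],-r2[1]];t=np.linalg.lstsq(A,r2[0]-r1[0],rcond=None)[0]
    p,q=r1[0]+t[0]*r1[1],r2[0]+t[1]*r2[1];return (p+q)/2,np.linalg.norm(p-q)
def blobs(im,kind,roi,amin=6):
    x0,y0,x1,y1=roi;h=cv2.cvtColor(im,cv2.COLOR_RGB2HSV)
    H,S,V=[h[...,k].astype(int) for k in range(3)]
    m={'red':((H<8)|(H>172))&(S>150)&(V>90),'blue':(H>100)&(H<125)&(S>150)&(V>110),
       'yellow':(H>20)&(H<34)&(S>130)&(V>120),'green':(H>45)&(H<75)&(S>130)&(V>70)}[kind]
    z=np.zeros(m.shape,np.uint8);z[y0:y1,x0:x1]=m[y0:y1,x0:x1]
    n,_,st,c=cv2.connectedComponentsWithStats(z)
    return [(np.round(c[k],1).tolist(),int(st[k,4])) for k in range(1,n) if st[k,4]>=amin]
E
python3 - <<'E'
from h import *
for n,roi in(('scene',(290,195,392,250)),('side',(280,170,392,275))):
    im=cv2.cvtColor(cv2.imread(f'pics/{n}0.png'),cv2.COLOR_BGR2RGB)
    for k in('red','blue','yellow','green'):print(n,k,blobs(im,k,roi,3))
    x0,y0,x1,y1=roi
print(cross(ray('scene',(341,232)),ray('side',(330,225))))
E
```

```text
scene red [([309.4, 208.1], 7), ([308.0, 213.0], 5), ([372.5, 232.2], 77)]
scene blue [([309.7, 229.5], 11)]
scene yellow [([374.5, 223.5], 8), ([301.2, 242.6], 9), ([367.0, 247.5], 10)]
scene green [([325.5, 221.0], 4), ([305.2, 238.2], 4), ([354.4, 245.8], 5)]
side red [([328.2, 182.0], 27), ([321.2, 257.2], 44)]
side blue [([367.9, 179.4], 401), ([390.0, 184.5], 4), ([388.2, 207.4], 66), ([365.0, 211.5], 20), ([284.9, 223.7], 13), ([280.2, 264.8], 4), ([383.3, 271.6], 46)]
side yellow [([341.8, 186.6], 16), ([371.3, 228.7], 18), ([317.5, 266.0], 16)]
side green [([287.3, 189.2], 269), ([345.5, 195.0], 10), ([301.5, 217.2], 11), ([360.5, 234.4], 11), ([314.3, 256.3], 10)]
(array([0.57702149, 0.04970016, 0.17496617]), np.float64(0.004251792522537174))
```

```bash
python3 - <<'E'
from h import *
P={'ya':((367,247.5),(341.8,186.6)),'yd':((301.2,242.6),(371.3,228.7)),'gd':((305.2,238.2),(360.5,234.4)),'ga':((354.4,245.8),(345.5,195)),'gc':((325.5,221),(314.3,256.3)),
'a':((372.5,232.2),(328.2,182)),'d':((309.7,231),(365.5,213))}
Q={}
for k,(u,v) in P.items():
    Q[k],e=cross(ray('scene',u),ray('side',v));print(k,Q[k].round(4),round(e,4))
# yaw: up-slope horizontal direction candidates
v=Q['ga']-Q['yd'];w=(Q['ya']-Q['yd']);print(v,w)
from scipy.optimize import least_squares
def fr(yaw):
    x=np.array([np.cos(yaw)*np.cos(np.pi/6),np.sin(yaw)*np.cos(np.pi/6),.5]);y=np.array([-np.sin(yaw),np.cos(yaw),0]);return np.c_[x,y,np.cross(x,y)]
def kn(i):a=np.pi/4+i*np.pi/2;return 80*np.array([np.cos(a),np.sin(a),0])/1000
def dot(i,th,r):a=np.pi/4+i*np.pi/2-th;return kn(i)+r*np.array([np.cos(a),np.sin(a),0])
D={'ya':(0,np.pi/4),'yd':(3,np.pi/4),'gd':(3,np.pi/2),'ga':(0,np.pi/2),'gc':(2,np.pi/2)}
def f(p):
    F=fr(p[3]);return np.concatenate([p[:3]+F@dot(*D[k],p[4])-Q[k] for k in D])
r=least_squares(f,[.577,.05,.175,0,.035]);print(r.x.round(4),(r.fun.reshape(-1,3)*1000).round(1))
F=fr(r.x[3])
for k,i in(('a',0),('d',3)):
    l=F.T@(Q[k]-r.x[:3])-kn(i);print(k,l.round(4),'theta',np.pi/4+i*np.pi/2-np.arctan2(l[1],l[0])%(2*np.pi))
E
```

```text
ya [0.6512 0.1147 0.2218] 0.0004
yd [ 0.639  -0.0399  0.2027] 0.0003
gd [ 0.6144 -0.0328  0.1894] 0.0007
ga [0.645  0.0859 0.2164] 0.0006
gc [0.5104 0.0077 0.1329] 0.0007
a [0.6183 0.1256 0.2401] 0.002
d [ 0.6319 -0.0208  0.2403] 0.0011
[0.00601096 0.12586768 0.01371528] [0.01224327 0.15465697 0.01907788]
[0.5776 0.0469 0.1746 0.138  0.0382] [[-0.1 -0.5  0.1]
 [ 0.2 -0.2  0.1]
 [ 0.1  0.5 -0.1]
 [ 0.2  0.3 -0.1]
 [-0.4 -0.1 -0.2]]
a [0.0205 0.0157 0.0312] theta 0.13066331965018219
d [ 0.0148 -0.018   0.0348] theta 0.09686703081163817
```

```bash
cat >> h.py <<'E'
C=np.array([.5776,.0469,.1746]);YAW=.138
def fr(yaw=YAW):
    x=np.array([np.cos(yaw)*np.cos(np.pi/6),np.sin(yaw)*np.cos(np.pi/6),.5]);y=np.array([-np.sin(yaw),np.cos(yaw),0]);return np.c_[x,y,np.cross(x,y)]
F=fr()
def grip(k):
    a=np.pi/4+'abcd'.index(k)*np.pi/2;return C+F@np.array([.08*np.cos(a),.08*np.sin(a),.03])
def baraz(k,th):
    a=np.pi/4+'abcd'.index(k)*np.pi/2-th;v=F@np.array([np.cos(a),np.sin(a),0]);return np.degrees(np.arctan2(v[1],v[0]))%360
def go(p,az):
    s=robot.state();Q=R.from_quat(s['tool_rot']).as_matrix()
    cur=np.degrees(np.arctan2(Q[1,0],Q[0,0]));t=-(((az-cur)+180)%360-180)/90
    print('off',(Q.T@(np.array(p)-s['tcp_pos'])/.25).round(3).tolist(),'turn',round(t,3),'| az',round(cur,1),'pos',s['tcp_pos'].round(4),'t',round(s['clock'],2))
E
python3 - <<'E'
from h import *
for k in 'abcd':print(k,grip(k).round(4),[round(baraz(k,t)) for t in(0,.1,.785,1.571)])
go(grip('a')+[0,0,.11],baraz('a',.1)+180)
E
```

```text
a [0.6035 0.1076 0.2289] [57, 51, 8, 319]
b [0.5064 0.0941 0.1723] [139, 133, 98, 57]
c [ 0.522  -0.0179  0.1723] [237, 231, 188, 139]
d [ 0.619  -0.0045  0.2289] [319, 313, 278, 237]
off [-1.993, -1.169, -0.4] turn -0.853 | az 154.5 pos [0.2799 0.5859 0.2382] t 0.1
```

>>> move_arm(offset=[[0,0,-0.4],[0,0,-0.4],[-1,-0.58,-0.4],[-1,-0.58,-0.4],[-1,-0.58,-0.4],[-1,-0.58,-0.4],[-1,-0.58,-0.4],[-1,-0.58,-0.4],[-1,-0.58,-0.4],[-1,-0.58,-0.4]], turn=[0,0,-0.8,-0.8,-0.8,-0.8,-0.8,-0.8,-0.8,-0.8], gripper=[48,48,48,48,48,48,48,48,48,48])

```text
clock: 1.1
tcp_pos: [0.4445, 0.3456, 0.3388]
tool_rot: [-0.366, 0.93, -0.0, -0.001]
ft_force: [-0.8, 0.6, 0.1]
finger_gap: 0.48
finger_force: 0.0
```

```bash
python3 -c "
from h import *
go(grip('a')+[0,0,.11],baraz('a',.1)+180);print(robot.state()['q'].round(2))"
```

```text
off [0.184, -1.13, 0.0] turn -0.092 | az -137.0 pos [0.4445 0.3456 0.3388] t 1.1
[-0.54  0.41 -0.25  1.51  0.1   1.23  1.52]
```

>>> move_arm(offset=[[0.17,-1,0],[0.17,-1,0],[0.17,-1,0],[0.17,-1,0],[0.17,-1,0],[0.17,-1,0],[0.17,-1,0],[0.17,-1,0]], turn=[-0.05,-0.05,-0.05,-0.05,-0.05,-0.05,-0.05,-0.05], gripper=[48,48,48,48,48,48,48,48])

```text
clock: 1.9
tcp_pos: [0.5815, 0.1374, 0.3389]
tool_rot: [-0.403, 0.915, 0.001, -0.0]
ft_force: [-1.1, 1.3, 0.7]
finger_gap: 0.481
finger_force: 0.0
```

```bash
python3 -c "
from h import *
go(grip('a')+[0,0,.11],baraz('a',.1)+180)
s=robot.state();print(s['q'].round(2));im=robot.read_camera('wrist');cv2.imwrite('pics/w1.png',im[:,:,::-1])
for k in('red','blue','yellow','green'):print(k,blobs(im,k,(0,0,640,480),15))
i=robot.camera_info('wrist');T=i['mount'];Q=R.from_quat(s['tool_rot']).as_matrix()
for k in 'abcd':
  p=T[:3,:3].T@(Q.T@(grip(k)-s['tcp_pos'])-T[:3,3]);u=i['mtx']@p;print(k,(u[:2]/u[2]).round())
"
```

```text
off [0.028, -0.145, -0.0] turn -0.042 | az -132.5 pos [0.5815 0.1374 0.3389] t 1.9
[-0.14  0.46 -0.21  1.42  0.09  1.27  2.05]
red [([271.1, 261.9], 383)]
blue [([176.5, 6.1], 670), ([260.1, 10.5], 127), ([95.4, 125.1], 460), ([101.2, 287.6], 13820), ([279.3, 401.0], 837), ([207.0, 424.5], 46)]
yellow [([262.1, 25.9], 151), ([103.5, 110.6], 134), ([364.8, 165.9], 126), ([236.2, 270.9], 188)]
green [([278.8, 55.4], 134), ([84.5, 83.2], 972), ([140.9, 99.8], 210), ([341.3, 179.2], 120), ([217.6, 240.4], 175), ([444.4, 322.2], 4021), ([475.4, 406.9], 25)]
a [272. 229.]
b [350. 125.]
c [242.  28.]
d [143. 130.]
```

View pics/w1.png

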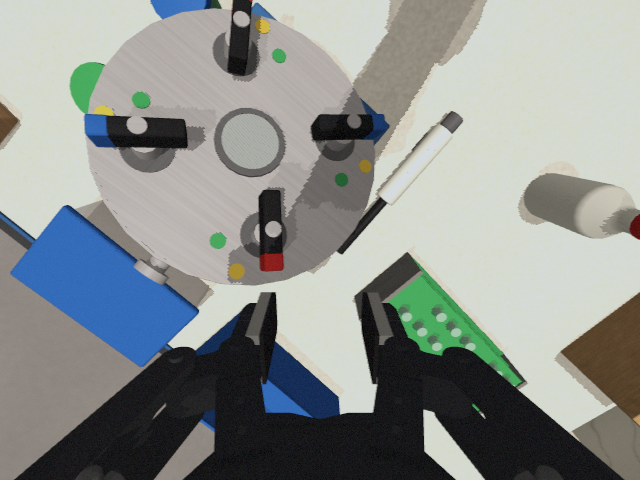

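Wrist view: the silver cap of knob a is at (273,229), where the model predicts (272,229). Caps b, c and d match as well. The red end is at (271,262) and the bar is nearly aligned with the tool.

>>> move_arm(offset=[[0.03,-0.14,0],[0.03,-0.14,0],[0.03,-0.14,0],[0.03,-0.14,0.2],[0.03,-0.14,0.2],[0.03,-0.14,0.2]], turn=[0,0,0,0,0,0], gripper=[48,48,48,48,48,48])

```text
clock: 2.55
tcp_pos: [0.6022, 0.1081, 0.2893]
tool_rot: [-0.403, 0.915, 0.001, -0.001]
ft_force: [-0.2, 0.4, 1.1]
finger_gap: 0.483
finger_force: 0.0
```

```bash
python3 -c "
from h import *
go(grip('a'),baraz('a',.15)+180)"
```

```text
off [-0.002, -0.006, 0.242] turn -0.009 | az -132.5 pos [0.6022 0.1081 0.2893] t 2.55
```

>>> move_arm(offset=[[0,-0.006,0.12],[0,-0.006,0.24],[0,-0.006,0.24],[0,-0.006,0.24]], turn=[0,0,0,0], gripper=[48,48,48,48])

```text
clock: 2.95
tcp_pos: [0.6056, 0.1065, 0.2317]
tool_rot: [-0.402, 0.916, -0.0, 0.002]
ft_force: [0.7, -0.7, 0.3]
finger_gap: 0.478
finger_force: 0.0
```

>>> move_arm(offset=[[0,0,0],[0,0,0],[0,0,0],[0,0,0],[0,0,0],[0,0,0],[0,0,0],[0,0,0],[0,0,0],[0,0,0]], turn=[0.1,0.2,0.3,0.4,0.48,0.48,0.48,0.48,0.48,0.48], gripper=[42,38,36,34,32,30,26,22,22,22])

```text
clock: 3.95
tcp_pos: [0.6056, 0.1076, 0.2326]
tool_rot: [-0.039, 0.999, 0.002, 0.003]
ft_force: [-2.0, 0.9, 5.2]
finger_gap: 0.218
finger_force: 4.8
```

```bash
cat >> h.py <<'E'
def theta(k):
    im=robot.read_camera('side');kd='red' if k in 'ac' else 'blue'
    n=F[:,2];out=[]
    for (uv,a) in blobs(im,kd,(270,165,392,280),4):
        o,d=ray('side',uv);t=((C+n*.034-o)@n)/(d@n);l=F.T@(o+t*d-grip(k))
        if np.hypot(*l[:2])<.04:
            th=(np.pi/4+'abcd'.index(k)*np.pi/2-np.arctan2(l[1],l[0])+np.pi)%(2*np.pi)-np.pi;out.append((round(th,2),round(np.hypot(*l[:2]),3),a))
    print(k,'theta',out)
E
python3 -c "
from h import *
theta('a');print({k:robot.state()[k].round(2) for k in('ft_force','ft_torque','q')})
go(grip('a'),188)"
```

```text
a theta []
{'ft_force': array([-2.86,  0.77,  5.71]), 'ft_torque': array([0.4 , 0.57, 0.08]), 'q': array([-0.22,  0.56,  0.01,  1.55, -0.01,  1.03,  1.45])}
off [0.008, 0.001, 0.015] turn -0.039 | az -175.5 pos [0.6056 0.1076 0.2326] t 4.0
```

>>> move_arm(offset=[[0,0,0],[0,0,0],[0,0,-0.1],[0,0,-0.3],[0,0,-0.36],[0,0,-0.36]], turn=[0,0,0,0,0,0], gripper=[48,48,48,48,48,48])

```text
clock: 4.6
tcp_pos: [0.6062, 0.1052, 0.3229]
tool_rot: [-0.037, 0.999, 0.0, 0.004]
ft_force: [0.0, 0.1, -1.0]
finger_gap: 0.482
finger_force: 0.0
```

```bash
python3 -c "
from h import *
theta('a');theta('c')
go(grip('c')+[0,0,.06],baraz('c',.1))"
```

```text
a theta [(np.float64(0.54), np.float64(0.026), 20)]
c theta [(np.float64(0.14), np.float64(0.024), 49)]
off [0.363, -0.466, 0.346] turn -0.523 | az -175.8 pos [0.604  0.105  0.3186] t 4.7
```

```bash
cat >> h.py <<'E'
def wth(h=.038):
    s=robot.state();im=robot.read_camera('wrist');cv2.imwrite('pics/w_last.png',im[:,:,::-1]);n=F[:,2]
    for kd,ks in(('red','ac'),('blue','bd')):
        for uv,a in blobs(im,kd,(0,0,640,480),60):
            o,d=ray('wrist',uv,s);t=((C+n*h-o)@n)/(d@n)
            for k in ks:
                l=F.T@(o+t*d-grip(k))
                if np.hypot(*l[:2])<.036:
                    th=(np.pi/4+'abcd'.index(k)*np.pi/2-np.arctan2(l[1],l[0])+np.pi)%(2*np.pi)-np.pi;print('wrist',k,round(th,2),'r',round(np.hypot(*l[:2]),3),a,uv)
E
python3 -c "
from h import *
wth()
robot.read_camera_=robot.read_camera
robot_im=cv2.imread('pics/side0.png')[:,:,::-1].copy()
n=F[:,2]
for k,uv in(('a',(328.2,182)),('c',(321.2,257.2)),('d',(365,211.5)),('b',(284.9,223.7))):
    o,d=ray('side',uv)
    for h in(.03,.034,.04):
        t=((C+n*h-o)@n)/(d@n);l=F.T@(o+t*d-grip(k));print(k,h,(np.pi/4+'abcd'.index(k)*np.pi/2-np.arctan2(l[1],l[0])+np.pi)%(2*np.pi)-np.pi,np.hypot(*l[:2]))
"
```

```text
wrist c 0.15 r 0.024 230 [148.5, 86.8]
wrist a 0.67 r 0.026 406 [328.2, 281.6]
wrist d 0.0 r 0.026 372 [132.8, 282.0]
a 0.03 0.07128828485141092 0.02737115738565368
a 0.034 0.14928559034358901 0.02475409569797479
a 0.04 0.30079156752683334 0.02119612947693119
c 0.03 0.2763249139452135 0.0216989937509434
c 0.034 0.1790351626251372 0.023366800201714513
c 0.04 0.0581309637430536 0.026213789981287768
d 0.03 -0.217643912525606 0.02116766218012225
d 0.034 -0.09470206062635533 0.02216524084478447
d 0.04 0.06678952757052059 0.024216353807803903
b 0.03 0.2136791047152533 0.03022235552312635
b 0.034 0.14225368203661448 0.02770498112898736
b 0.04 0.008505866441340437 0.024261181478560285
```

a reads 0.67 rad, which is in range. Next is c, the opposite knob.

>>> move_arm(offset=[[0.2,-0.25,0],[0.36,-0.46,0],[0.36,-0.46,0],[0.36,-0.46,0.1],[0.36,-0.46,0.3],[0.36,-0.46,0.35],[0.36,-0.46,0.35]], turn=[-0.52,-0.52,-0.52,-0.52,-0.52,-0.52,-0.52], gripper=[48,48,48,48,48,48,48])

```text
clock: 5.45
tcp_pos: [0.5199, -0.0162, 0.2278]
tool_rot: [-0.43, 0.903, 0.002, -0.004]
ft_force: [0.1, 0.7, -0.4]
finger_gap: 0.482
finger_force: 0.0
```

```bash
python3 -c "
from h import *
go(grip('c'),baraz('c',.13))"
```

```text
off [-0.001, -0.013, 0.222] turn 0.016 | az -129.0 pos [ 0.5199 -0.0162  0.2278] t 5.45
```

>>> move_arm(offset=[[0,-0.01,0.12],[0,-0.01,0.22],[0,-0.01,0.22],[0,-0.01,0.22]], turn=[0,0,0,0], gripper=[48,48,48,48])

```text
clock: 5.85
tcp_pos: [0.5252, -0.0172, 0.1774]
tool_rot: [-0.43, 0.903, -0.0, 0.0]
ft_force: [0.4, 0.3, 0.9]
finger_gap: 0.484
finger_force: 0.0
```

>>> move_arm(offset=[[0,0,0],[0,0,0],[0,0,0],[0,0,0],[0,0,0],[0,0,0],[0,0,0],[0,0,0],[0,0,0],[0,0,0]], turn=[0.1,0.2,0.3,0.4,0.48,0.56,0.56,0.56,0.56,0.56], gripper=[42,38,36,34,32,30,26,22,22,22])

```text
clock: 6.85
tcp_pos: [0.5253, -0.0177, 0.1784]
tool_rot: [-0.006, 1.0, -0.0, 0.001]
ft_force: [-3.0, -0.7, 6.8]
finger_gap: 0.222
finger_force: 5.0
```

>>> move_arm(offset=[[0,0,0],[0,0,0],[0,0,-0.1],[0,0,-0.3],[0,0,-0.44],[0,0,-0.44],[0,0,-0.44]], turn=[0,0,0,0,0,0,0], gripper=[48,48,48,48,48,48,48])

```text
clock: 7.55
tcp_pos: [0.5251, -0.0172, 0.2873]
tool_rot: [-0.006, 1.0, 0.0, 0.001]
ft_force: [0.7, 0.1, 0.3]
finger_gap: 0.479
finger_force: 0.0
```

```bash
python3 -c "
from h import *
wth()
theta('c')
go(grip('b')+[0,0,.06],baraz('b',.1))"
```

```text
wrist c 0.65 r 0.023 268 [309.4, 201.6]
wrist b 0.05 r 0.023 277 [485.5, 188.7]
wrist d 0.1 r 0.024 158 [310.3, 412.4]
c theta [(np.float64(0.64), np.float64(0.024), 43)]
off [0.065, 0.446, 0.213] turn 0.527 | az -179.4 pos [ 0.5239 -0.0171  0.2854] t 7.65
```

>>> move_arm(offset=[[0.07,0.2,0],[0.07,0.4,0],[0.07,0.45,0],[0.07,0.45,0],[0.07,0.45,0.1],[0.07,0.45,0.2],[0.07,0.45,0.21],[0.07,0.45,0.21]], turn=[0.52,0.52,0.52,0.52,0.52,0.52,0.52,0.52], gripper=[48,48,48,48,48,48,48,48])

```text
clock: 8.45
tcp_pos: [0.5053, 0.095, 0.2331]
tool_rot: [0.391, 0.92, -0.001, -0.001]
ft_force: [1.0, -0.6, 0.3]
finger_gap: 0.481
finger_force: 0.0
```

```bash
python3 -c "
from h import *
go(grip('b'),baraz('b',.1));print(robot.state()['q'].round(2))"
```

```text
off [-0.006, 0.002, 0.243] turn 0.008 | az 133.9 pos [0.5053 0.095  0.2331] t 8.45
[-0.42  0.42  0.28  1.82 -0.14  0.92  0.69]
```

>>> move_arm(offset=[[0,0,0.12],[0,0,0.24],[0,0,0.24],[0,0,0.24]], turn=[0,0,0,0], gripper=[48,48,48,48])

```text
clock: 8.85
tcp_pos: [0.5068, 0.0949, 0.1753]
tool_rot: [0.392, 0.92, 0.0, 0.0]
ft_force: [0.7, -0.5, 0.8]
finger_gap: 0.48
finger_force: 0.0
```

>>> move_arm(offset=[[0,0,0],[0,0,0],[0,0,0],[0,0,0],[0,0,0],[0,0,0],[0,0,0],[0,0,0]], turn=[0.1,0.2,0.3,0.4,0.48,0.48,0.48,0.48], gripper=[44,40,38,36,34,34,34,34])

```text
clock: 9.65
tcp_pos: [0.5065, 0.0935, 0.1774]
tool_rot: [0.703, 0.711, 0.001, 0.001]
ft_force: [-2.6, -3.5, 7.0]
finger_gap: 0.336
finger_force: 5.1
```

>>> move_arm(offset=[[0,0,0],[0,0,0],[0,0,-0.1],[0,0,-0.3],[0,0,-0.44],[0,0,-0.55],[0,0,-0.55],[0,0,-0.55]], turn=[0,0,0,0,0,0,0,0], gripper=[48,48,48,48,48,48,48,48])

```text
clock: 10.45
tcp_pos: [0.5063, 0.0954, 0.3124]
tool_rot: [0.703, 0.711, 0.001, 0.0]
ft_force: [0.6, -0.1, -0.1]
finger_gap: 0.479
finger_force: 0.0
```

```bash
python3 -c "
from h import *
wth()
theta('b')
go(grip('d')+[0,0,.06],baraz('b',.1))"
```

```text
wrist a 0.64 r 0.027 565 [500.1, 238.3]
wrist c 0.65 r 0.022 122 [308.4, 343.2]
wrist b 0.42 r 0.029 492 [296.9, 202.3]
b theta []
off [-0.404, 0.451, 0.087] turn -0.473 | az 90.6 pos [0.5053 0.0953 0.3108] t 10.55
```

View pics/w_last.png

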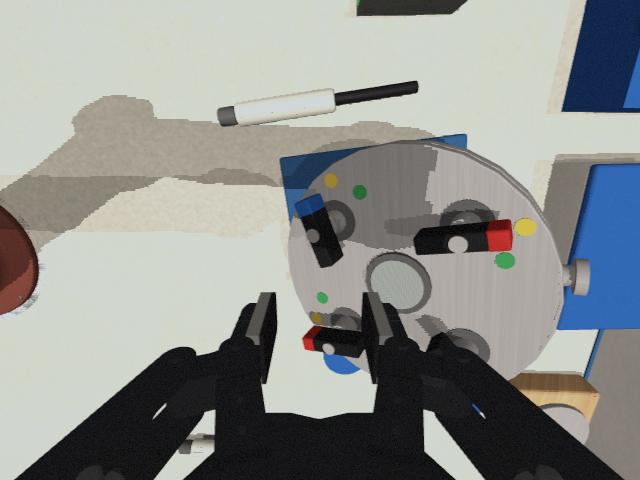

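b is at (310,230) in the wrist view and tilts about 25° from the tool axis, so it lags at about 0.43 rad. I'll push b further.

>>> move_arm(offset=[[0.0,0,0.2],[0.0,0,0.3],[0.0,0,0.38],[0.0,0,0.48],[0.0,0,0.56],[0.0,0,0.56]], turn=[-0.24,-0.24,-0.24,-0.24,-0.24,-0.24], gripper=[48,48,48,48,48,48])

```text
clock: 11.15
tcp_pos: [0.5047, 0.095, 0.169]
tool_rot: [0.558, 0.83, -0.002, -0.002]
ft_force: [0.1, 0.5, -0.1]
finger_gap: 0.476
finger_force: 0.0
```

>>> move_arm(offset=[[0,0,0],[0,0,0],[0,0,0],[0,0,0],[0,0,0],[0,0,0],[0,0,0],[0,0,0]], turn=[0.1,0.2,0.3,0.38,0.38,0.38,0.38,0.38], gripper=[42,38,36,34,34,34,34,34])

```text
clock: 11.95
tcp_pos: [0.5075, 0.0947, 0.174]
tool_rot: [0.777, 0.63, 0.002, 0.001]
ft_force: [0.1, -0.9, 9.1]
finger_gap: 0.344
finger_force: 11.2
```

>>> move_arm(offset=[[0,0,0],[0,0,0],[0,0,-0.1],[0,0,-0.3],[0,0,-0.44],[0,0,-0.55],[0,0,-0.55],[0,0,-0.55]], turn=[0,0,0,0,0,0,0,0], gripper=[48,48,48,48,48,48,48,48])

```text
clock: 12.75
tcp_pos: [0.5055, 0.0952, 0.309]
tool_rot: [0.777, 0.629, -0.0, -0.0]
ft_force: [0.3, 0.7, 0.2]
finger_gap: 0.481
finger_force: 0.0
```

```bash
python3 -c "
from h import *
wth()
theta('b')
go(grip('d')+[0,0,.1],baraz('b',.1))"
```

```text
wrist a 0.63 r 0.027 685 [502.1, 200.0]
wrist c 0.65 r 0.023 113 [336.2, 344.3]
wrist b 0.7 r 0.029 432 [299.1, 204.0]
wrist d -0.25 r 0.024 517 [523.9, 368.3]
b theta []
off [-0.295, 0.529, -0.086] turn -0.613 | az 78.0 pos [0.5049 0.0952 0.3078] t 12.85
```

>>> move_arm(offset=[[0,0,-0.1],[-0.15,0.26,-0.1],[-0.29,0.45,-0.1],[-0.29,0.53,-0.1],[-0.29,0.53,-0.1],[-0.29,0.53,-0.1],[-0.29,0.53,-0.1],[-0.29,0.53,-0.1]], turn=[-0.6,-0.6,-0.6,-0.6,-0.6,-0.6,-0.6,-0.6], gripper=[48,48,48,48,48,48,48,48])

```text
clock: 13.65
tcp_pos: [0.62, -0.0036, 0.3322]
tool_rot: [0.407, 0.913, -0.001, -0.002]
ft_force: [0.4, 0.4, -0.2]
finger_gap: 0.479
finger_force: 0.0
```

```bash
python3 -c "
from h import *
wth()
go(grip('d'),baraz('b',.1));print(robot.state()['q'].round(2))"
```

```text
wrist a 0.73 r 0.027 748 [445.5, 124.0]
wrist c 0.67 r 0.023 172 [197.9, 146.9]
wrist b 1.33 r 0.024 482 [314.3, 10.5]
wrist d 0.03 r 0.026 263 [313.7, 277.5]
off [-0.001, -0.004, 0.415] turn -0.014 | az 131.9 pos [ 0.62   -0.0035  0.3325] t 13.7
[-0.27  0.52  0.42  1.37 -0.21  1.29  0.89]
```

>>> move_arm(offset=[[0,0,0.18],[0,0,0.3],[0,0,0.41],[0,0,0.41],[0,0,0.41]], turn=[0,0,0,0,0], gripper=[48,48,48,48,48])

```text
clock: 14.2
tcp_pos: [0.6206, -0.0033, 0.2318]
tool_rot: [0.407, 0.913, -0.0, -0.0]
ft_force: [0.0, -0.1, 0.9]
finger_gap: 0.478
finger_force: 0.0
```

>>> move_arm(offset=[[0,0,0],[0,0,0],[0,0,0],[0,0,0],[0,0,0],[0,0,0],[0,0,0],[0,0,0],[0,0,0],[0,0,0]], turn=[0.1,0.2,0.3,0.4,0.48,0.56,0.62,0.62,0.62,0.62], gripper=[44,40,38,36,34,34,34,34,34,34])

```text
clock: 15.2
tcp_pos: [0.6189, -0.0073, 0.2354]
tool_rot: [0.788, 0.616, -0.002, 0.001]
ft_force: [-7.0, -3.0, 7.4]
finger_gap: 0.343
finger_force: 5.4
```

>>> move_arm(offset=[[0,0,0],[0,0,0],[0,0,-0.1],[0,0,-0.3],[0,0,-0.4],[0,0,-0.4],[0,0,-0.4]], turn=[0,0,0,0,0,0,0], gripper=[48,48,48,48,48,48,48])

```text
clock: 15.9
tcp_pos: [0.6211, -0.0028, 0.3326]
tool_rot: [0.787, 0.617, 0.001, 0.0]
ft_force: [0.4, 0.8, -0.7]
finger_gap: 0.479
finger_force: 0.0
```

```bash
python3 -c "
from h import *
wth()
for k in 'abcd':theta(k)
go(grip('a')+[0,0,.1],188)"
```

```text
wrist a 0.74 r 0.031 1024 [277.3, 74.5]
wrist c 0.66 r 0.023 90 [200.5, 270.8]
wrist b 1.14 r 0.025 237 [141.3, 118.3]
wrist d 0.35 r 0.024 409 [331.3, 275.5]
a theta [(np.float64(0.7), np.float64(0.025), 36)]
b theta []
c theta [(np.float64(0.65), np.float64(0.023), 38)]
d theta [(np.float64(0.66), np.float64(0.021), 25)]
off [0.414, -0.17, 0.007] turn -1.242 | az 76.2 pos [ 0.6202 -0.003   0.3305] t 16.15
```

View pics/w_last.png

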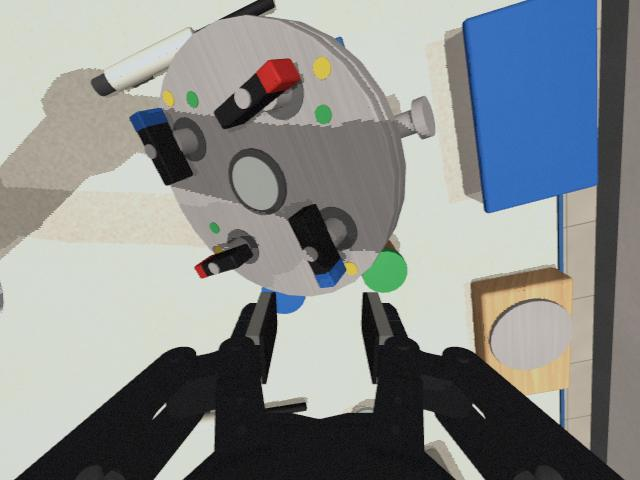

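d (cap at (311,254)) and b (cap at (150,150)) run parallel in this view, with image direction about (28,60). I'll convert the bar directions to angles.

```bash
cat >> h.py <<'E'
def dirs(L,s,h=.042):
    n=F[:,2]
    for k,u,v in L:
        p=[]
        for uv in(u,v):
            o,d=ray('wrist',uv,s);t=((C+n*h-o)@n)/(d@n);p.append(F.T@(o+t*d-C))
        l=p[1]-p[0];th=(np.pi/4+'abcd'.index(k)*np.pi/2-np.arctan2(l[1],l[0])+np.pi)%(2*np.pi)-np.pi;print(k,round(th,2))
E
python3 -c "
from h import *
s=robot.state()
dirs([('d',(290,213),(320,285)),('d',(316,206),(345,265)),('b',(168,185),(133,125)),('b',(192,175),(165,112)),('a',(216,110),(262,66)),('a',(232,127),(298,80)),('c',(250,245),(200,265))],s)"
```

```text
d 0.81
d 0.7
b 0.73
b 0.9
a 0.63
a 0.69
c 0.65
```

First pass done: all four knobs read about 0.65–0.8 rad. Second pass starts with a.

>>> move_arm(offset=[[0.2,-0.08,0],[0.41,-0.17,0],[0.41,-0.17,0],[0.41,-0.17,0],[0.41,-0.17,0],[0.41,-0.17,0],[0.41,-0.17,0],[0.41,-0.17,0],[0.41,-0.17,0],[0.41,-0.17,0]], turn=[-0.9,-0.9,-0.9,-0.9,-0.9,-0.9,-0.9,-0.9,-0.9,-0.9], gripper=[48,48,48,48,48,48,48,48,48,48])

```text
clock: 17.15
tcp_pos: [0.6035, 0.1061, 0.331]
tool_rot: [0.196, 0.981, -0.0, -0.001]
ft_force: [-0.0, -0.9, 0.3]
finger_gap: 0.479
finger_force: 0.0
```

```bash
python3 -c "
from h import *
go(grip('a'),195)"
```

```text
off [0.002, 0.006, 0.409] turn -0.418 | az 157.4 pos [0.6035 0.1061 0.331 ] t 17.15
```

>>> move_arm(offset=[[0,0.006,0],[0,0.006,0],[0,0.006,0.1],[0,0.006,0.15],[0,0.006,0.25],[0,0.006,0.4],[0,0.006,0.41],[0,0.006,0.41]], turn=[-0.42,-0.42,-0.42,-0.42,-0.42,-0.42,-0.42,-0.42], gripper=[48,48,48,48,48,48,48,48])

```text
clock: 17.95
tcp_pos: [0.6039, 0.1075, 0.2285]
tool_rot: [-0.13, 0.991, -0.0, -0.001]
ft_force: [-0.3, 0.7, -0.2]
finger_gap: 0.484
finger_force: 0.0
```

>>> move_arm(offset=[[0,0,0],[0,0,0],[0,0,0],[0,0,0],[0,0,0],[0,0,0],[0,0,0],[0,0,0],[0,0,0],[0,0,0]], turn=[0.1,0.2,0.3,0.4,0.5,0.6,0.7,0.75,0.75,0.75], gripper=[40,34,32,32,32,32,32,32,32,32])

```text
clock: 18.95
tcp_pos: [0.6058, 0.1062, 0.2316]
tool_rot: [0.441, 0.897, 0.0, 0.002]
ft_force: [-0.4, -3.4, 4.4]
finger_gap: 0.321
finger_force: 5.6
```

```bash
python3 -c "
from h import *
s=robot.state();print(s['ft_torque'].round(2),s['q'].round(2));go(grip('a'),139)"
```

```text
[-0.72  0.01  0.11] [-0.49  0.6   0.48  1.56 -0.3   1.05  0.72]
off [0.01, -0.004, 0.011] turn -0.126 | az 127.6 pos [0.6058 0.1062 0.2316] t 18.95
```

>>> move_arm(offset=[[0,0,0],[0,0,0],[0,0,0],[0,0,0]], turn=[0.07,0.14,0.14,0.14], gripper=[32,32,32,32])

```text
clock: 19.35
tcp_pos: [0.6057, 0.1059, 0.2316]
tool_rot: [0.535, 0.845, -0.0, 0.003]
ft_force: [0.1, -4.8, 4.7]
finger_gap: 0.321
finger_force: 32.6
```

```bash
python3 -c "
from h import *
s=robot.state();print(s['ft_torque'].round(2));go(grip('a'),139)"
```

```text
[-0.95  0.06  1.23]
off [0.01, -0.005, 0.011] turn -0.263 | az 115.3 pos [0.6057 0.1059 0.2316] t 19.35
```

>>> move_arm(offset=[[0,0,0],[0,0,0],[0,0,0],[0,0,0]], turn=[0.05,0.1,0.1,0.1], gripper=[32,32,32,32])

```text
clock: 19.75
tcp_pos: [0.6037, 0.1079, 0.2318]
tool_rot: [0.596, 0.803, -0.001, 0.0]
ft_force: [-6.1, -3.8, 9.4]
finger_gap: 0.326
finger_force: 93.9
```

```bash
python3 -c "
from h import *
s=robot.state();print(s['ft_torque'].round(2));go(grip('a'),139)"
```

```text
[-0.68  1.03  2.44]
off [-0.001, -0.001, 0.012] turn -0.358 | az 106.8 pos [0.6037 0.1079 0.2318] t 19.75
```

>>> move_arm(offset=[[0,0,0],[0,0,0],[0,0,0],[0,0,-0.1],[0,0,-0.3],[0,0,-0.38],[0,0,-0.38]], turn=[-0.1,-0.15,-0.15,-0.15,-0.15,-0.15,-0.15], gripper=[40,48,48,48,48,48,48])

```text
clock: 20.45
tcp_pos: [0.6064, 0.1081, 0.3288]
tool_rot: [0.505, 0.863, 0.003, 0.003]
ft_force: [0.3, -0.2, 0.1]
finger_gap: 0.481
finger_force: 0.0
```

```bash
python3 -c "
from h import *
theta('a');theta('c');wth();go(grip('c')+[0,0,.06],196)"
```

```text
a theta [(np.float64(1.54), np.float64(0.025), 35)]
c theta [(np.float64(0.62), np.float64(0.024), 43)]
wrist a 1.35 r 0.026 512 [327.6, 280.0]
wrist c 0.92 r 0.019 182 [158.7, 283.3]
wrist d -0.08 r 0.018 64 [268.2, 390.6]
off [-0.28, -0.532, 0.364] turn -0.851 | az 119.4 pos [0.6036 0.1084 0.3232] t 20.6
```

a is at its stop. Now c.

>>> move_arm(offset=[[-0.1,-0.2,0],[-0.2,-0.4,0],[-0.28,-0.53,0],[-0.28,-0.53,0],[-0.28,-0.53,0],[-0.28,-0.53,0.1],[-0.28,-0.53,0.2],[-0.28,-0.53,0.36],[-0.28,-0.53,0.36],[-0.28,-0.53,0.36]], turn=[-0.85,-0.85,-0.85,-0.85,-0.85,-0.85,-0.85,-0.85,-0.85,-0.85], gripper=[48,48,48,48,48,48,48,48,48,48])

```text
clock: 21.6
tcp_pos: [0.5216, -0.0181, 0.2318]
tool_rot: [-0.138, 0.99, 0.001, -0.003]
ft_force: [1.3, 0.0, -0.9]
finger_gap: 0.483
finger_force: 0.0
```

```bash
python3 -c "
from h import *
go(grip('c'),196)"
```

```text
off [-0.003, -0.0, 0.238] turn -0.001 | az -164.1 pos [ 0.5216 -0.0181  0.2318] t 21.6
```

>>> move_arm(offset=[[0,0,0.12],[0,0,0.24],[0,0,0.24],[0,0,0.24]], turn=[0,0,0,0], gripper=[48,48,48,48])

```text
clock: 22.0
tcp_pos: [0.5235, -0.0183, 0.1746]
tool_rot: [-0.138, 0.99, -0.0, -0.0]
ft_force: [0.6, 0.2, 1.8]
finger_gap: 0.478
finger_force: 0.0
```

>>> move_arm(offset=[[0,0,0],[0,0,0],[0,0,0],[0,0,0],[0,0,0],[0,0,0],[0,0,0],[0,0,0],[0,0,0],[0,0,0]], turn=[0.1,0.2,0.3,0.4,0.5,0.6,0.7,0.78,0.86,0.9], gripper=[40,34,32,32,32,32,32,32,32,32])

```text
clock: 23.0
tcp_pos: [0.5243, -0.0199, 0.1765]
tool_rot: [0.538, 0.843, -0.0, 0.002]
ft_force: [-2.1, -3.6, 0.4]
finger_gap: 0.315
finger_force: 34.2
```

```bash
python3 -c "
from h import *
s=robot.state();print(s['ft_torque'].round(2));go(grip('c'),139)"
```

```text
[-0.58  0.15  1.45]
off [0.011, -0.005, 0.017] turn -0.268 | az 114.9 pos [ 0.5243 -0.0199  0.1765] t 23.0
```

At the stop (1.45 N m). A little more turn, then release.

>>> move_arm(offset=[[0,0,0],[0,0,0],[0,0,0],[0,0,0],[0,0,-0.1],[0,0,-0.3],[0,0,-0.5],[0,0,-0.5],[0,0,-0.5]], turn=[0.05,0.05,-0.05,-0.1,-0.1,-0.1,-0.1,-0.1,-0.1], gripper=[32,32,40,48,48,48,48,48,48])

```text
clock: 23.9
tcp_pos: [0.5243, -0.0182, 0.3019]
tool_rot: [0.471, 0.882, 0.002, 0.002]
ft_force: [-0.8, -0.3, -1.5]
finger_gap: 0.482
finger_force: 0.0
```

```bash
python3 -c "
from h import *
for k in 'abcd':theta(k)
wth();go(grip('b')+[0,0,.06],98)"
```

```text
a theta [(np.float64(1.71), np.float64(0.031), 13)]
b theta [(np.float64(0.84), np.float64(0.029), 19)]
c theta [(np.float64(1.62), np.float64(0.027), 21)]
d theta [(np.float64(0.69), np.float64(0.021), 25)]
wrist a 1.53 r 0.026 661 [560.4, 208.9]
wrist c 1.81 r 0.022 379 [310.8, 205.0]
wrist b -0.48 r 0.03 874 [354.2, 68.0]
wrist b 1.05 r 0.023 561 [405.7, 65.2]
wrist d 0.65 r 0.023 176 [426.5, 346.7]
off [0.408, 0.197, 0.264] turn 0.288 | az 123.9 pos [ 0.5226 -0.0181  0.2982] t 24.15
```

Both a and c are at their stops. Now b.

>>> move_arm(offset=[[0.2,0.1,0],[0.4,0.19,0],[0.41,0.2,0],[0.41,0.2,0.1],[0.41,0.2,0.26],[0.41,0.2,0.26],[0.41,0.2,0.26]], turn=[0.28,0.28,0.28,0.28,0.28,0.28,0.28], gripper=[48,48,48,48,48,48,48])

```text
clock: 24.85
tcp_pos: [0.5074, 0.0943, 0.2341]
tool_rot: [0.652, 0.758, -0.001, -0.0]
ft_force: [0.2, -0.1, 0.0]
finger_gap: 0.48
finger_force: 0.0
```

```bash
python3 -c "
from h import *
go(grip('b'),98);print(robot.state()['q'].round(2))"
```

```text
off [0.0, -0.004, 0.247] turn 0.007 | az 98.7 pos [0.5074 0.0943 0.2341] t 24.85
[-0.72  0.5   0.74  1.83 -0.4   0.97  0.35]
```

>>> move_arm(offset=[[0,0,0.12],[0,0,0.24],[0,0,0.24],[0,0,0.24]], turn=[0,0,0,0], gripper=[48,48,48,48])

```text
clock: 25.25
tcp_pos: [0.5089, 0.0941, 0.1759]
tool_rot: [0.652, 0.758, 0.001, 0.001]
ft_force: [-0.1, 0.6, 0.6]
finger_gap: 0.48
finger_force: 0.0
```

>>> move_arm(offset=[[0,0,0],[0,0,0],[0,0,0],[0,0,0],[0,0,0],[0,0,0],[0,0,0],[0,0,0],[0,0,0],[0,0,0]], turn=[0.1,0.2,0.3,0.4,0.5,0.6,0.68,0.74,0.74,0.74], gripper=[42,36,34,33,32,32,32,32,32,32])

```text
clock: 26.25
tcp_pos: [0.506, 0.0946, 0.1764]
tool_rot: [0.961, 0.277, -0.001, -0.002]
ft_force: [-4.8, -0.3, 4.0]
finger_gap: 0.319
finger_force: 3.8
```

```bash
python3 -c "
from h import *
s=robot.state();print(s['ft_torque'].round(2));go(grip('b'),57)"
```

```text
[-0.04  1.27  0.13]
off [0.001, 0.003, 0.016] turn -0.276 | az 32.2 pos [0.506  0.0946 0.1764] t 26.25
```

>>> move_arm(offset=[[0,0,0],[0,0,0],[0,0,0],[0,0,0]], turn=[0.06,0.12,0.12,0.12], gripper=[32,32,32,32])

```text
clock: 26.65
tcp_pos: [0.5046, 0.0935, 0.1771]
tool_rot: [0.982, 0.189, -0.003, -0.0]
ft_force: [-12.1, -1.2, 10.3]
finger_gap: 0.327
finger_force: 46.0
```

```bash
python3 -c "
from h import *
s=robot.state();print(s['ft_torque'].round(2));go(grip('b'),57)"
```

```text
[-0.92  2.05  1.35]
off [0.008, 0.0, 0.019] turn -0.391 | az 21.8 pos [0.5046 0.0935 0.1771] t 26.65
```

At the stop; release.

>>> move_arm(offset=[[0,0,0],[0,0,0],[0,0,0],[0,0,0],[0,0,-0.1],[0,0,-0.3],[0,0,-0.5],[0,0,-0.62],[0,0,-0.62],[0,0,-0.62]], turn=[0.03,0.03,-0.1,-0.15,-0.15,-0.15,-0.15,-0.15,-0.15,-0.15], gripper=[32,32,40,48,48,48,48,48,48,48])

```text
clock: 27.65
tcp_pos: [0.5082, 0.0943, 0.3315]
tool_rot: [0.954, 0.299, 0.002, -0.0]
ft_force: [-0.5, -0.3, -0.3]
finger_gap: 0.479
finger_force: 0.0
```

```bash
python3 -c "
from h import *
theta('b');theta('d')
wth();go(grip('d')+[0,0,.1],98)"
```

```text
b theta []
d theta [(np.float64(0.67), np.float64(0.02), 23)]
wrist a 1.38 r 0.027 794 [424.8, 111.9]
wrist c 2.13 r 0.024 319 [399.4, 276.3]
wrist d 0.46 r 0.023 465 [558.0, 214.3]
wrist b 1.71 r 0.027 62 [309.0, 208.3]
off [0.141, 0.582, -0.001] turn -0.702 | az 34.8 pos [0.507  0.0948 0.3287] t 27.8
```

>>> move_arm(offset=[[0,0.2,0],[0.1,0.4,0],[0.14,0.58,0],[0.14,0.58,0],[0.14,0.58,0],[0.14,0.58,0],[0.14,0.58,0.05],[0.14,0.58,0.1],[0.14,0.58,0.1]], turn=[-0.7,-0.7,-0.7,-0.7,-0.7,-0.7,-0.7,-0.7,-0.7], gripper=[48,48,48,48,48,48,48,48,48])

```text
clock: 28.7
tcp_pos: [0.6176, -0.0041, 0.3014]
tool_rot: [0.658, 0.753, -0.002, -0.003]
ft_force: [-0.8, 0.8, -0.7]
finger_gap: 0.48
finger_force: 0.0
```

```bash
python3 -c "
from h import *
go(grip('d'),98);theta('b')"
```

```text
off [-0.003, 0.007, 0.29] turn -0.003 | az 97.8 pos [ 0.6176 -0.0041  0.3014] t 28.7
b theta []
```

>>> move_arm(offset=[[0,0.005,0.12],[0,0.005,0.24],[0,0.005,0.28],[0,0.005,0.28]], turn=[0,0,0,0], gripper=[48,48,48,48])

```text
clock: 29.15
tcp_pos: [0.6197, -0.004, 0.233]
tool_rot: [0.658, 0.753, -0.001, -0.001]
ft_force: [-0.0, -0.3, -0.0]
finger_gap: 0.479
finger_force: 0.0
```

>>> move_arm(offset=[[0,0,0],[0,0,0],[0,0,0],[0,0,0],[0,0,0],[0,0,0],[0,0,0],[0,0,0],[0,0,0],[0,0,0]], turn=[0.1,0.2,0.3,0.4,0.5,0.6,0.68,0.76,0.8,0.8], gripper=[42,36,34,33,32,32,32,32,32,32])

```text
clock: 30.15
tcp_pos: [0.6169, -0.0051, 0.2368]
tool_rot: [0.975, 0.223, -0.004, -0.001]
ft_force: [-11.2, 1.1, 6.6]
finger_gap: 0.32
finger_force: 10.3
```

```bash
python3 -c "
from h import *
s=robot.state();print(s['ft_torque'].round(2));go(grip('d'),57)"
```

```text
[0.16 2.17 0.36]
off [0.009, 0.002, 0.032] turn -0.347 | az 25.8 pos [ 0.6169 -0.0051  0.2368] t 30.15
```

>>> move_arm(offset=[[0,0,0],[0,0,0],[0,0,0],[0,0,0]], turn=[0.05,0.1,0.1,0.1], gripper=[32,32,32,32])

```text
clock: 30.55
tcp_pos: [0.6162, -0.0053, 0.2372]
tool_rot: [0.989, 0.151, -0.005, -0.0]
ft_force: [-14.1, -0.2, 9.2]
finger_gap: 0.322
finger_force: 61.2
```

```bash
python3 -c "
from h import *
s=robot.state();print(s['ft_torque'].round(2));go(grip('d'),57)"
```

```text
[-0.27  2.57  2.27]
off [0.012, 0.0, 0.033] turn -0.441 | az 17.3 pos [ 0.6162 -0.0053  0.2372] t 30.55
```

>>> move_arm(offset=[[0,0,0],[0,0,0],[0,0,0],[0,0,0],[0,0,-0.1],[0,0,-0.3],[0,0,-0.5],[0,0,-0.7],[0,0,-0.7],[0,0,-0.7]], turn=[0.04,0.04,-0.1,-0.15,-0.15,-0.15,-0.15,-0.15,-0.15,-0.15], gripper=[32,32,40,48,48,48,48,48,48,48])

```text
clock: 31.55
tcp_pos: [0.6208, -0.0052, 0.4125]
tool_rot: [0.965, 0.261, 0.003, 0.001]
ft_force: [0.5, 0.1, -1.1]
finger_gap: 0.477
finger_force: 0.0
```

```bash
python3 -c "
from h import *
wth()
for k in 'abcd':theta(k)
go(grip('d'),57)"
```

```text
wrist a 1.41 r 0.034 489 [226.0, 166.3]
wrist c 2.23 r 0.02 141 [269.1, 279.0]
wrist d 1.35 r 0.023 135 [328.2, 239.4]
a theta [(np.float64(1.53), np.float64(0.025), 28)]
b theta []
c theta [(np.float64(1.63), np.float64(0.027), 26)]
d theta [(np.float64(1.68), np.float64(0.02), 23)]
off [-0.003, 0.001, 0.717] turn -0.297 | az 30.3 pos [ 0.6201 -0.0038  0.408 ] t 31.8
```

View pics/w_last.png

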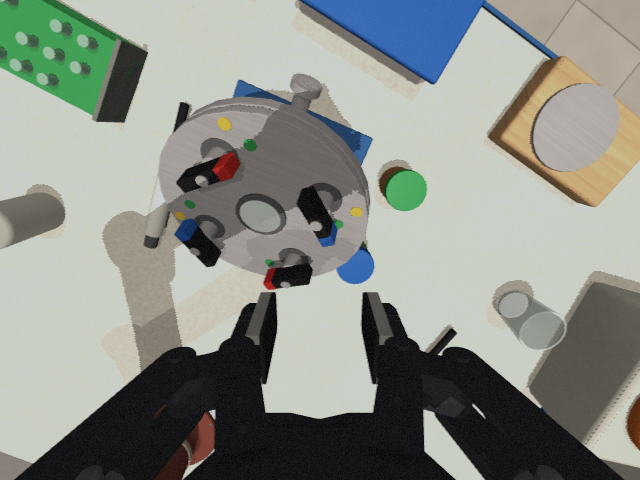

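In this view a, c and d point at their green dots. b, at (200,245), is seen too obliquely, so I'll enlarge it.

```bash
python3 -c "
import cv2
im=cv2.imread('pics/w_last.png')[140:300,150:380];cv2.imwrite('pics/crop.png',cv2.resize(im,None,fx=3.4,fy=3.4,interpolation=2))"
```

```text
(no output)
```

View pics/crop.png

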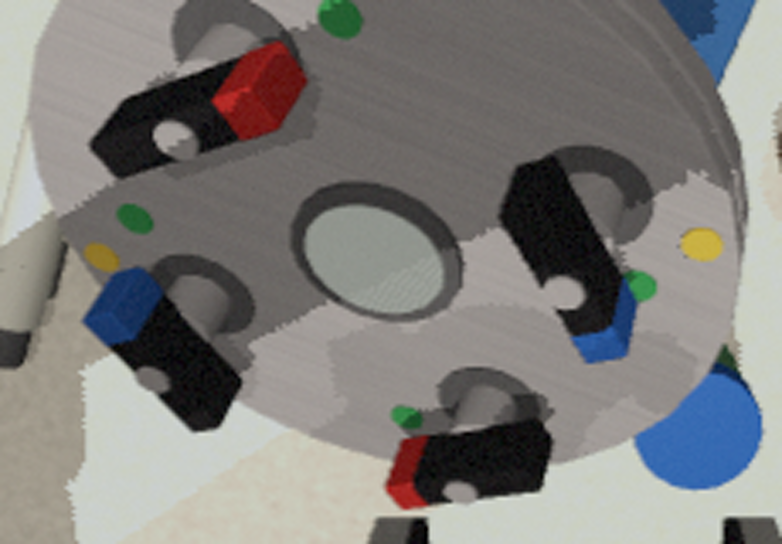

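```bash
python3 -c "
from h import *
s=robot.state()
f=lambda x,y:(150+x/3.4,140+y/3.4)
dirs([('a',f(120,178),f(253,138)),('a',f(97,145),f(214,100)),('b',f(200,430),f(85,320)),('b',f(240,383),f(135,270)),('c',f(545,490),f(405,508)),('c',f(550,420),f(425,437)),('d',f(500,215),f(582,360))],s)
dirs([('d',f(553,160),f(620,270))],s)"
```

```text
a 1.58
a 1.54
b 1.53
b 1.56
c 1.56
c 1.59
d 1.61
d 1.53
```

All four knobs read about 1.57 rad and the arm is clear of everything, so I'm handing in.

```bash
python3 -c "
from plant import robot
print(robot.job_done())"
```

```text
the job is handed in; nothing more can be done
None
```

I turned all four knobs crisscross (a, c, b, d) in two passes, first to about 0.65–0.8 rad and then to their stops (about 1.57 rad by camera). The job is handed in with the arm clear and no bystander touched as far as I saw, but no verdict came back.

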